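Lever the drainage slab up onto its spring bolts

ROBOT

A 6-joint arm with a two-finger parallel gripper is mounted at the origin on a cart in front of the work surface, level with it; the furniture and walls round the work are solid. World frame = base frame: x ahead of the robot, y to its left, z up, the work surface at z = 0. Lengths are in m, angles in degrees, forces in N, time in s.
With the tool pointing down it reaches from about 0.35 to 0.875 m from the base axis. Payload 4.2 kg.
Tool frame: the origin (TCP) lies on the centre line of the jaws, within the pads' length; the fingertips stand tip_reach ahead of it and the grasp point (between the pads) is the TCP (tip_reach is the distance from the TCP to the fingertips, in m); z points along the fingers, y is the line along which they close (so a half turn about z gives the same grasp; the last joint's range is limited). The gripper opens to 87 mm and grips with 3 to 60 N. Pads are 19 mm wide; open, the fingers measure 117 mm over their backs; the gripper's body (75 mm by 190 mm) begins 51 mm behind the grasp point.
Start: joints at [84.431, 22.042, 0.453, 0, -68.411, -14.817], TCP at [0.218, 0.586, 0.242] pointing down, gripper open.
Joint ranges: [-179.83, 179.83], [-69.29, 118.12], [-61.27, 80.66], [-181.25, 117.63], [-171.15, -9.14], [-177.46, 177.46]. Speed limits (degrees/s): [159.86, 159.86, 180, 180, 180, 180].

INTERFACE

Orientations are given as a 3x3 rotation matrix whose columns are the frame's x, y, z axes.
In Python, from station import sense, capture, finish_job, tip_reach gives the robot as it stands.
- The arm moves only by the tool arm_command, never from a script. Its argument "deltas" is a list of rows, each a list of 7 numbers: the turn, a rotation vector about the tool's x, y, z in rad, then the shift along the tool's x, y, z in cm, then the closure, from -1 (fully open) to 1 (shut), so that 0 is half open. In form: [[rx, ry, rz, dx, dy, dz, hand], ...]. A call has 1 to 8 rows; each row is the pose to reach, as a shift and turn from the pose commanded when the call began, along the tool's axes at that moment; what a row does not reach only later rows make up. A row lasts 1/12 s, in which the tool goes at most 41.7 mm and 7.16 degrees, less where a joint would pass 70% of its speed; a pose out of reach is approached as far as the arm can. A call with a gripper value outside its range is refused whole. The fingers move at their own pace and stop on an object; the grip force is fixed at half the most. Time passes only in rows, so rows that repeat a pose let the fingers close. It gives the time, the measured TCP pose, the force, the opening and the grip force at its end, in the units of the state.
- sense(): the state, without advancing time (a new reading comes with each control period).
- capture(name): name is "scene" or "top" or "wrist"; returns a dict with "pixels" (480x640x3 uint8, blue, green, red), "fovy" (degrees; the focal length in pixels is half the picture's height over the tangent of half this angle, whatever the lens; pixels are square), "cx", "cy" (the principal point, pixels), "rvec" (rotation vector, rad) and "tvec" (3), from world to camera coordinates, as OpenCV has them. Camera axes: x right, y down, z forward; pixel columns grow to the right and rows downward; lengths in m; the calibration is good to about 2 mm. A picture is of the moment at which its call begins. There is no depth.
- finish_job(): hands the job in; it is judged then, once.
The state is a dict: "time_s": time; "joints": joint angles; "joint_velocities": joint speeds; "effort": joint torques, N m; "tcp_pos": TCP position; "ee_rot": TCP orientation; "wrist_force": force on the tool from outside, world axes, zero at the start; "moment": the same for the moment, N m; "gripper_width": opening from 0.0 (shut) to 1.0 (fully open); "gripper_force": force on a finger pad.
Only numpy, scipy, OpenCV 4.12 (cv2) and the standard library are available. Lean on these libraries where they do the work, as an engineer would, in place of code of your own. Each camera call takes 0.05 s, during which the arm holds its last target. There are 200 camera calls.

TASK

Tilt the heavy concrete slab so that it drains: with the wooden-handled pry bar laid over the fulcrum block and its tip under the middle of the slab's front edge, lever the front up until the slab gently meets the rubber under the crossbar above it (do not force it any further), so that the two spring bolts shoot in underneath. Then let the slab down softly onto the bolts, draw the bar out and lay it flat on the table, clear of slab and fulcrum block. Do not touch the slab with the gripper, and leave the jar and the dropper bottle alone.

Things in the scene. Friction and masses are not known exactly. Their poses are not given: they have to be found in the camera images.
- slab: Grey concrete slab 200 (x) x 180 (y) x 40 mm on four feet 32 mm high; underside 32, top 72 mm up; 2.7 to 4.2 kg. Origin: centre of its footprint, table height. -x points out of its front to the fulcrum; front lower edge at x = -100 mm. The feet leave the middle 60 mm of the front open. Levered up, it tips on its rear feet (x = +93 mm), held from sliding back by a kerb.
- stop (a point): Nominal middle of the underside of the rubber strip (16 x 170 mm) under the gantry's steel crossbar, the stop over the slab, 20 mm above its top. Crossbar 236 mm along y on posts at y = +-108 mm. The real one is up to 9 mm higher or lower, not measured: feel for it (steep rise of force); the rubber gives only 1.5 mm, then it is hard. Axes as the slab's.
- bolt_line (a point): Nominal height of the tops of the two spring bolts (12 mm thick, one in each post, pressing on the slab's sides): 15.5 mm above the slab's underside, but up to 9 mm off together with the crossbar. When the underside passes them they shoot 12 mm in under it, about 3 mm of lift before the slab meets the rubber. On them the slab is tilted 0.04 to 0.16 rad, front up.
- fulcrum: Fixed dark timber block 60 x 90 x 46 mm in front of the slab, with a steel rod of 10 mm radius lying along its top (own y axis), top of the rod 58 mm over the table. Origin: centre of its footprint. Own +x points to the slab; the rod's axis is 72 to 88 mm in front of the slab's front edge.
- bar_grip (a point): Middle of the pry bar's wooden handle (110 x 24 wide x 24 mm high), 12 mm above the bar's flat underside; it lies flat. +x runs along the 22 mm wide, 8 mm thick steel blade (last 30 mm: 26 x 6; underside level with the handle's) to the tip, 245 mm away; z is up. 0.25 kg, balance about 60 mm towards the tip.
- bar_tip (a point): Middle of the pry bar's tip edge, 3 mm above its underside. Sloping down 0.5 rad over the rod, the tip goes 25 mm under the slab's front edge free of table and slab. Lifting takes 5 to 13 N down at the handle, which sinks 20 to 65 mm; over 20 N there is forcing it.
- jar (a point): Middle (45 mm up) of a clear jar with a black lid, 63 mm across and 90 mm high, a bystander.
- dropper (a point): Middle (51 mm up) of a small brown dropper bottle, 34 mm across and 102 mm high, a bystander.
There are look-alikes about, which are no part of the job. What is shaped like the fulcrum but purple or turquoise is not meant.

How it is judged (in metres and radians):
On the way, in this order (a step that is already met when the one before it is completed fails the run):
1. the bar's tip is under the slab's front edge, in the middle, the slab still down (x of bar_tip in the frame of slab above -0.095 m and y of bar_tip in the frame of slab between -0.035 and 0.035 m and z of bar_tip in the frame of slab below 0.035 m and angle between slab's own z axis and vertical below 0.03 rad), for 0.1 s.
2. the slab's front is raised by the bar bearing on the fulcrum (angle between slab's own z axis and vertical above 0.036 rad and contact force between bar and fulcrum above 5 N and contact force between bar and slab above 3 N), for 0.2 s.
At the end, for the whole second after the job is handed in: The slab rests still on both spring bolts, its front up (tilt 0.036 to 0.19 rad), not twisted sideways (within 0.04 rad); the bar lies flat and still on the table, touching neither slab nor fulcrum, its tip at least 130 mm and its handle 150 mm from the slab's centre (angle between slab's own z axis and vertical between 0.036 and 0.19 rad and angle between the x axis of slab and the x axis of fulcrum, either way round below 0.2 rad and angle between slab's own y axis and vertical between 1.53 and 1.61 rad and linear speed of each of slab, bar below 0.01 m/s and horizontal distance between bar_tip and slab above 0.13 m and horizontal distance between bar_grip and slab above 0.15 m and contact force between bar and slab below 0.1 N and contact force between bar and fulcrum below 0.1 N and height (world z) of bar_grip below 0.025 m and angle between bar_grip's own z axis and vertical below 0.1 rad).
It fails at once if the lift is forced: more than 75 N between bar and fulcrum (contact force between bar and fulcrum above 75 N).
It fails at once if the slab falls or is jerked (faster than 0.15 m/s) (linear speed of slab above 0.15 m/s).
It fails at once if the robot touches the slab (contact force between the arm and slab above 2 N).
It fails at once if the gripper touches the slab (contact force between the fingers and slab above 2 N).
It fails at once if the jar or the dropper bottle is disturbed (distance of any of jar, dropper from where it was at the start of the episode above 0.02 m).
It also fails if it takes over 72 s, if anything falls off the work surface, if the arm or the gripper's body presses on something with over 40 N, if the wrist force passes 120 N, or if a joint passes its speed limit or range.

## Working session

There is one attempt and no reset: what is moved stays moved. The work goes in short steps, Python scripts to look and compute and a tool call to move; the robot and the scene stay as the last step left them, time stands still between calls to the robot, and variables do not carry over. Pictures are saved under pics/ and viewed, at most 10 in all, crops included, and the job is handed in when it is done.

Besides the shell and the picture viewer there is one more tool, called after "Emit:" in YAML: its name, and indented under it one key for each argument. arm_command: Moves the arm, as the interface text tells. Its arguments: {"type":"object","properties":{"deltas":{"type":"array"}},"required":["deltas"]}

```bash
mkdir -p pics; ls
cat > h.py <<'E'
import numpy as np, cv2
from station import sense, capture, finish_job, tip_reach
def cam(c):
    p=c["pixels"]; f=p.shape[0]/2/np.tan(np.radians(c["fovy"])/2)
    K=np.array([[f,0,c["cx"]],[0,f,c["cy"]],[0,0,1]]); R=cv2.Rodrigues(np.array(c["rvec"],float))[0]
    return p,K,R,np.array(c["tvec"],float).ravel()
def ray(c,uv,z):
    _,K,R,t=cam(c); o=-R.T@t
    d=(R.T@np.linalg.inv(K)@np.c_[np.atleast_2d(uv),np.ones(len(np.atleast_2d(uv)))].T).T
    return o+d*((z-o[2])/d[:,2])[:,None]
def proj(c,P):
    _,K,R,t=cam(c); return cv2.projectPoints(np.atleast_2d(np.array(P,float)),R,t,K,None)[0][:,0]
E
python3 - <<'E'
from h import *
import pickle
print(tip_reach, sense())
for n in("scene","top"):
    c=capture(n); cv2.imwrite(f"pics/{n}0.png",c["pixels"]); pickle.dump(c,open(n+".pkl","wb"))
    _,K,R,t=cam(c); print(n,K[0,0],-R.T@t,c["cx"],c["cy"])
E
```

```text
pics
0.019 {'time_s': 0.0, 'joints': array([ 8.44327174e+01,  2.20894697e+01,  3.80152085e-01, -3.10097133e-02,
       -6.84103950e+01, -1.48174697e+01]), 'joint_velocities': array([ 0.00015829,  0.02084818, -0.04683943,  0.06027798,  0.06359155,
       -0.00423943]), 'effort': array([ 4.22539542e-04, -3.90664959e+01,  1.87408286e+01,  4.21984836e+00,
        1.10523339e-02, -1.85467957e-04]), 'tcp_pos': array([0.21746827, 0.58534656, 0.24047047]), 'ee_rot': array([[ 9.37305167e-01, -3.48509007e-01, -7.03572581e-04],
       [-3.48509714e-01, -9.37302969e-01, -2.03064905e-03],
       [ 4.82388165e-05,  2.14853973e-03, -9.99997691e-01]]), 'wrist_force': array([-0.27166562, -0.74037288, -0.84427985]), 'moment': array([-0.01285723, -0.02608251, -0.0236831 ]), 'gripper_force': 0.0, 'gripper_width': 1.0056061344321163}
scene 458.77627308586176 [-0.069252   -0.54919301  0.70864418] 309.82011510029304 233.49749013659567
top 549.7743898619308 [ 0.2980253  -0.0269051   1.20826882] 322.31413908303585 228.29864104213883
```

View pics/scene0.png

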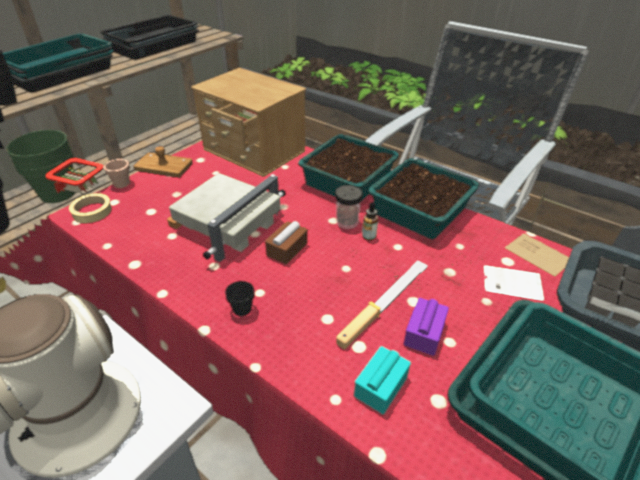

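View pics/top0.png

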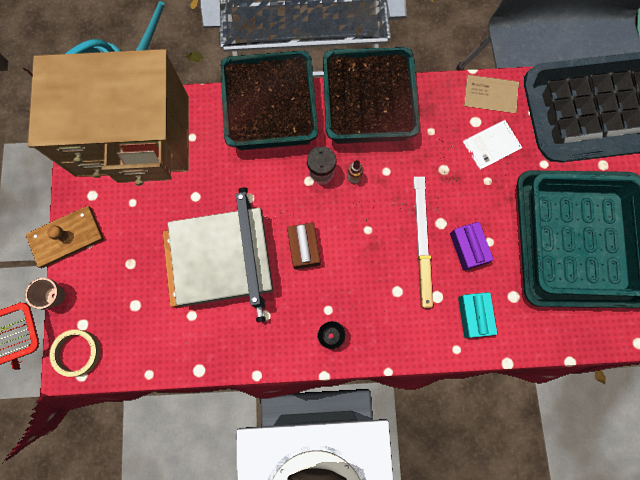

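The bar is unique: yellow handle (427,280), blade tip (420,180). Fulcrum candidates are the dark timber block with steel rod (304,245), purple (472,245) and turquoise (478,315); the dark timber one fits. The grater and wooden float at left are no bar. The slab is at (218,255) with its front facing right, the jar at (321,163) and the dropper at (355,172).

Run:
```python
from h import *
import pickle
c=pickle.load(open("top.pkl","rb")); p=c["pixels"]; hsv=cv2.cvtColor(p,cv2.COLOR_BGR2HSV)
def rect(m,roi,z,name,k=3):
    x0,y0,x1,y1=roi; M=np.zeros(m.shape,np.uint8); M[y0:y1,x0:x1]=m[y0:y1,x0:x1]*255
    M=cv2.morphologyEx(M,cv2.MORPH_OPEN,np.ones((k,k)))
    cs=max(cv2.findContours(M,0,2)[0],key=cv2.contourArea)
    b=cv2.boxPoints(cv2.minAreaRect(cs)); P=ray(c,b,z)
    e=np.diff(np.r_[P,P[:1]],axis=0)[:,:2]; L=np.linalg.norm(e,axis=1); i=L.argmax()
    print(name,b.round(1).tolist(),"ctr",P.mean(0).round(4),"LxW",L.max().round(4),L.min().round(4),"long yaw",np.degrees(np.arctan2(e[i][1],e[i][0])).round(1))
    return b,P
H,S,V=hsv[...,0],hsv[...,1],hsv[...,2]
rect((H>15)&(H<35)&(S>60)&(V>120),(405,240,445,320),.024,"handle")
rect((S<60)&(V>120),(405,165,440,262),.008,"blade",2)
rect((H>2)&(H<20)&(S>60)&(V<130),(280,215,325,275),.046,"fulcrum")
rect((S<60)&(V>130),(290,215,320,275),.058,"rod",2)
rect((S<60)&(V>150),(160,205,240,310),.072,"slab left part")
rect((S<60)&(V>150),(160,205,280,310),.072,"slab whole")
for n,uv,z in(("jar",(321,160),.09),("dropper",(356,170),.1)): print(n,ray(c,uv,z).round(3))
big=np.hstack([cv2.resize(p[165:325,160:340],None,fx=3,fy=3,interpolation=2),cv2.resize(p[165:325,400:485],None,fx=3,fy=3,interpolation=2)])
cv2.imwrite("pics/crop.png",big)
```

```text
handle [[418.79998779296875, 255.10000610351562], [429.8999938964844, 254.5], [432.6000061035156, 305.8999938964844], [421.5, 306.5]] ctr [ 0.4342 -0.261   0.024 ] LxW 0.1116 0.0239 long yaw 177.2
blade [[414.3999938964844, 178.0], [425.0, 177.5], [429.1000061035156, 255.0], [418.5, 255.60000610351562]] ctr [ 0.5811 -0.2695  0.008 ] LxW 0.1796 0.0234 long yaw 177.3
fulcrum [[298.0, 262.0], [309.0, 262.0], [309.0, 267.0], [298.0, 267.0]] ctr [0.4801 0.0005 0.046 ] LxW 0.0235 0.0108 long yaw -93.3
rod [[297.0, 226.3000030517578], [305.29998779296875, 225.10000610351562], [310.5, 261.3999938964844], [302.20001220703125, 262.5]] ctr [ 0.5229 -0.0025  0.058 ] LxW 0.0795 0.0176 long yaw -175.0
slab left part [[165.6999969482422, 218.10000610351562], [237.89999389648438, 211.3000030517578], [246.0, 297.70001220703125], [173.89999389648438, 304.5]] ctr [0.5033 0.203  0.072 ] LxW 0.185 0.1483 long yaw -176.2
slab whole [[163.10000610351562, 220.89999389648438], [237.39999389648438, 211.0], [248.60000610351562, 294.70001220703125], [174.3000030517578, 304.6000061035156]] ctr [0.5033 0.2031 0.072 ] LxW 0.1804 0.1532 long yaw -174.0
jar [[ 0.697 -0.049  0.09 ]]
dropper [[ 0.667 -0.122  0.1  ]]
```

View pics/crop.png

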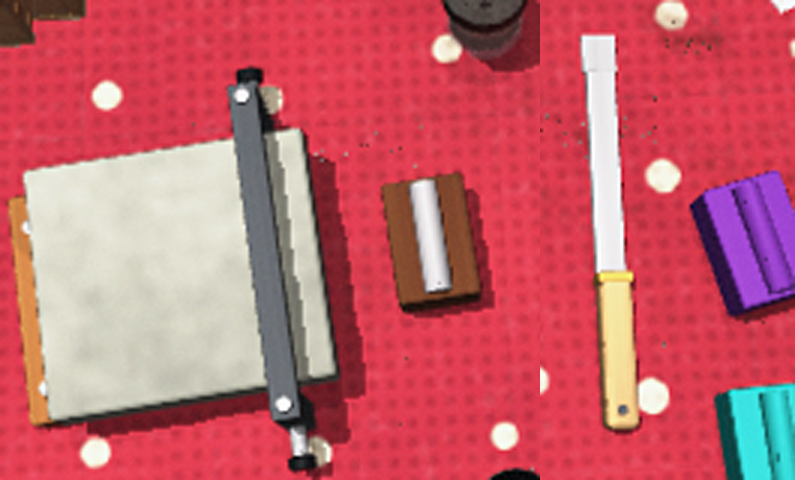

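The crop confirms the choice: brown timber block with bright rod (crop 430,240), slab with front edge (300,129)-(337,375) under the crossbar, bar with yellow handle and steel tip at the top.

Run:
```python
from h import *
import pickle
c=pickle.load(open("top.pkl","rb"))
q=np.array([[25,172],[300,129],[337,375],[48,418]])/3+[160,165]
P=ray(c,q,.072); print(P.round(4).tolist(), P.mean(0).round(4)); fm=P[1:3].mean(0); bm=P[[0,3]].mean(0)
d=fm-bm; print("front mid",fm.round(4),"axis -x yaw",np.degrees(np.arctan2(d[1],d[0])), np.linalg.norm(d), [np.degrees(np.arctan2(*(P[a]-P[b])[[1,0]])).round(1) for a,b in((1,0),(2,3),(0,3),(1,2))])
# fulcrum top corners (46 mm) and rod ends (58 mm)
f=ray(c,np.array([[383,184],[463,173],[481,292],[402,304]])/3+[160,165],.046); print("fulc",f.round(4).tolist(),f.mean(0).round(4))
r=ray(c,np.array([[424,180],[438,291]])/3+[160,165],.058); print("rod",r.round(4).tolist(),np.degrees(np.arctan2(*(r[0]-r[1])[[1,0]])))
t=ray(c,np.array([[420,178],[427,306.3]]),0.006);print("tip,butt",t.round(4).tolist())
```

```text
[[0.5826, 0.2817, 0.072], [0.603, 0.0865, 0.072], [0.4266, 0.0668, 0.072], [0.4085, 0.2654, 0.072]] [0.5052 0.1751 0.072 ]
front mid [0.5148 0.0767 0.072 ] axis -x yaw -84.42429940318075 0.19777556882997815 [np.float64(-84.0), np.float64(-84.8), np.float64(5.3), np.float64(6.4)]
fulc [[0.5655, 0.0306, 0.046], [0.5703, -0.0276, 0.046], [0.4827, -0.0356, 0.046], [0.4773, 0.0209, 0.046]] [ 0.524  -0.0029  0.046 ]
rod [[0.564, 0.0006, 0.058], [0.4832, -0.0053, 0.058]] 4.184818741201191
tip,butt [[0.6708, -0.2747, 0.006], [0.3794, -0.2618, 0.006]]
```

```bash
cat >> h.py <<'E'
from scipy.spatial.transform import Rotation as Ro
def down(yaw,pitch=0):
    """tool down, tool x at yaw (deg); then bar direction (-tool x) dipped by pitch rad"""
    y=np.radians(yaw); x=np.array([np.cos(y),np.sin(y),0]); z=np.array([0,0,-1.]); Y=np.cross(z,x)
    return np.c_[x,Y,z]@Ro.from_rotvec([0,-pitch,0]).as_matrix() if pitch else np.c_[x,Y,z]
def chain(wps,start=None):
    if start is None: s=sense(); start=(s["tcp_pos"],s["ee_rot"])
    p,R=start
    for q,Q in wps:
        q=np.array(q,float); print("delta",np.r_[Ro.from_matrix(R.T@Q).as_rotvec().round(3),(R.T@(q-p)*100).round(2)].tolist()); p,R=q,Q
E
python3 - <<'E'
from h import *
chain([((.45,.3,.28),down(-75)),((.47,0,.25),down(-129)),((.434,-.261,.12),down(-182.7))])
D=down(95.6+180,.5); print((-D[:,0]).round(3))
E
```

```text
delta [0.002, -0.001, 0.953, 31.74, 18.66, -3.9]
delta [0.0, 0.0, 0.942, 29.5, 5.83, 3.0]
delta [0.0, 0.0, 0.937, 22.55, -13.63, 13.0]
[-0.086  0.873  0.479]
```

```bash
sed -i 's/\[0,-pitch,0\]/[0,pitch,0]/' h.py; grep -c "0,pitch,0" h.py
```

```text
1
```

Emit:
arm_command:
  deltas:
    - [0, 0, 0.12, 4, 2.3, -3.9, -1]
    - [0, 0, 0.24, 8, 4.7, -3.9, -1]
    - [0, 0, 0.36, 12, 7, -3.9, -1]
    - [0, 0, 0.48, 16, 9.4, -3.9, -1]
    - [0, 0, 0.6, 20, 11.7, -3.9, -1]
    - [0, 0, 0.72, 24, 14, -3.9, -1]
    - [0, 0, 0.84, 28, 16.4, -3.9, -1]
    - [0, 0, 0.953, 31.7, 18.7, -3.9, -1]

```text
time_s: 0.77
tcp_pos: [0.4221, 0.3339, 0.2803]
ee_rot: [[0.254, -0.967, -0.0], [-0.967, -0.254, -0.0], [0.0, 0.0, -1.0]]
wrist_force: [-0.3, 0.8, 0.1]
gripper_width: 0.999
gripper_force: 0.0
```

Emit:
arm_command:
  deltas:
    - [0, 0, 0.12, 3.7, 0.7, 0.3, -1]
    - [0, 0, 0.24, 7.4, 1.4, 0.7, -1]
    - [0, 0, 0.36, 11, 2.1, 1.1, -1]
    - [0, 0, 0.48, 14.8, 2.9, 1.5, -1]
    - [0, 0, 0.6, 18.5, 3.6, 1.9, -1]
    - [0, 0, 0.72, 22.2, 4.3, 2.3, -1]
    - [0, 0, 0.84, 26, 5.1, 2.7, -1]
    - [0, 0, 0.94, 29.5, 5.8, 3, -1]

```text
time_s: 1.43
tcp_pos: [0.441, 0.0337, 0.25]
ee_rot: [[-0.632, -0.775, -0.001], [-0.775, 0.632, -0.0], [0.001, 0.001, -1.0]]
wrist_force: [0.9, 0.2, -1.0]
gripper_width: 0.999
gripper_force: 0.0
```

Emit:
arm_command:
  deltas:
    - [0, 0, 0.12, 2.8, -1.7, 0.6, -1]
    - [0, 0, 0.24, 5.6, -3.4, 2.2, -1]
    - [0, 0, 0.36, 8.4, -5.1, 3.8, -1]
    - [0, 0, 0.48, 11.2, -6.8, 5.4, -1]
    - [0, 0, 0.6, 14, -8.5, 7, -1]
    - [0, 0, 0.72, 16.8, -10.2, 9, -1]
    - [0, 0, 0.84, 19.7, -11.9, 11, -1]
    - [0, 0, 0.937, 22.5, -13.6, 13, -1]

```text
time_s: 2.1
tcp_pos: [0.4059, -0.2262, 0.1196]
ee_rot: [[-0.999, 0.05, 0.0], [0.05, 0.999, 0.0], [-0.0, 0.0, -1.0]]
wrist_force: [0.9, -0.5, 0.5]
gripper_width: 0.996
gripper_force: 0.0
```

Run:
```python
from h import *
s=sense(); print(s["time_s"],s["tcp_pos"].round(4),s["joints"].round(1),s["wrist_force"].round(1))
c=capture("wrist"); cv2.imwrite("pics/w1.png",c["pixels"])
chain([((.434,-.261,.024),down(-182.7))])
import pickle; pickle.dump(c,open("w1.pkl","wb"))
```

```text
2.1 [ 0.4059 -0.2262  0.1196] [ -9.   14.4 -31.1  -0.  -44.5 -83.8] [ 0.9 -0.5  0.5]
delta [0.001, -0.008, -0.011, -3.36, -3.02, 9.13]
```

View pics/w1.png

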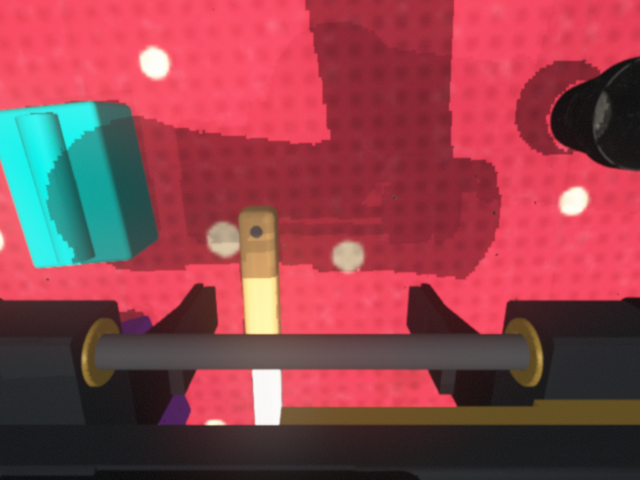

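The wrist view shows the handle's butt at (258,208), offset from the jaws' centre line since the arm was still lagging; turquoise block stands at (75,185). I'll settle, half close and measure.

Emit:
arm_command:
  deltas:
    - [0, 0, 0, 0, 0, 0, 0]
    - [0, 0, 0, 0, 0, 0, 0]
    - [0, 0, 0, 0, 0, 0, 0]

```text
time_s: 2.4
tcp_pos: [0.4071, -0.2244, 0.121]
ee_rot: [[-0.999, 0.043, 0.001], [0.043, 0.999, -0.0], [-0.001, -0.0, -1.0]]
wrist_force: [-0.1, 0.2, -1.0]
gripper_width: 0.853
gripper_force: 0.0
```

Run:
```python
from h import *
import pickle
s=sense(); print(s["tcp_pos"].round(4),s["gripper_width"])
c=capture("wrist"); w=pickle.load(open("w1.pkl","rb"))
print("old butt/side", ray(w,[(258,208),(243,270),(278,270)],.024).round(4).tolist())
p=c["pixels"]; hsv=cv2.cvtColor(p,cv2.COLOR_BGR2HSV); H,S,V=[hsv[...,i] for i in range(3)]
m=((H>8)&(H<35)&(S>50)&(V>70)).astype(np.uint8); m[300:]=0
m=cv2.morphologyEx(m,cv2.MORPH_OPEN,np.ones((5,5)))
k=max(cv2.findContours(m,0,2)[0],key=cv2.contourArea); b=cv2.boxPoints(cv2.minAreaRect(k)); print(b.round().tolist(), ray(c,b,.024).round(4).tolist())
chain([((.434,-.261,.024),down(-182.7))])
```

```text
[ 0.4071 -0.2244  0.121 ] 0.853117347608361
old butt/side [[0.3732, -0.2584, 0.024], [0.4137, -0.2718, 0.024], [0.4149, -0.249, 0.024]]
[[205.0, 205.0], [274.0, 203.0], [276.0, 299.0], [208.0, 301.0]] [[0.3718, -0.2898, 0.024], [0.3725, -0.2469, 0.024], [0.4376, -0.2498, 0.024], [0.4369, -0.296, 0.024]]
delta [-0.0, 0.002, 0.005, -2.8, -3.57, 9.74]
```

Emit:
arm_command:
  deltas:
    - [0, 0, 0.005, -0.9, -1.2, 1, 0]
    - [0, 0, 0.005, -1.8, -2.4, 2.5, 0]
    - [0, 0, 0.005, -2.6, -3.6, 4, 0]
    - [0, 0, 0.005, -2.6, -3.6, 5.5, 0]
    - [0, 0, 0.005, -2.6, -3.6, 7, 0]
    - [0, 0, 0.005, -2.6, -3.6, 8.5, 0]
    - [0, 0, 0.005, -2.6, -3.6, 9.7, 0]
    - [0, 0, 0.005, -2.6, -3.6, 9.7, 0]

```text
time_s: 3.12
tcp_pos: [0.4305, -0.2604, 0.0223]
ee_rot: [[-0.999, 0.047, -0.003], [0.047, 0.999, 0.001], [0.003, 0.001, -1.0]]
wrist_force: [-1.3, -0.5, -0.2]
gripper_width: 0.501
gripper_force: 0.0
```

Emit:
arm_command:
  deltas:
    - [0, 0, 0, 0, 0, 0, 0]
    - [0, 0, 0, 0, 0, 0, 0.9]
    - [0, 0, 0, 0, 0, 0, 0.9]
    - [0, 0, 0, 0, 0, 0, 0.9]
    - [0, 0, 0, 0, 0, 0, 0.9]
    - [0, 0, 0, 0, 0, 0, 0.9]
    - [0, 0, 0, 0, 0, 0, 0.9]
    - [0, 0, 0, 0, 0, 0, 0.9]

```text
time_s: 3.78
tcp_pos: [0.4315, -0.262, 0.0243]
ee_rot: [[-0.999, 0.049, 0.001], [0.049, 0.999, -0.0], [-0.001, -0.0, -1.0]]
wrist_force: [-0.4, 2.0, 7.2]
gripper_width: 0.271
gripper_force: 30.0
```

```bash
cat >> h.py <<'E'
YAW=95.6; A=np.array([np.cos(np.radians(YAW)),np.sin(np.radians(YAW)),0]); Z=np.array([0,0,1.])
FM=np.array([.5148,.0767,0]); C=FM-.080*A+.048*Z
U=.0243; LT=.245   # underside below TCP, TCP to tip
def bar(theta,depth,c=0.):
    """TCP pose: bar dips theta, tip depth behind slab's front edge, clearance c over the rod"""
    b=A*np.cos(theta)-Z*np.sin(theta); n=A*np.sin(theta)+Z*np.cos(theta)
    L=(.080+depth-(.010+c)*np.sin(theta))/np.cos(theta)
    T=C+(.010+c)*n+L*b
    return T-LT*b+U*n, down(YAW+180,theta), T
E
python3 - <<'E'
from h import *
for t,d,c in((.5,-.04,.02),(.5,-.04,.003),(.5,.025,.003),(.5,.025,0)):
    q,Q,T=bar(t,d,c); print(t,d,c,q.round(4),"tip",T.round(4))
print(Q.round(2))
s=sense();q,Q,_=bar(.5,-.06,.03)
chain([((.431,-.262,.18),down(-182.7)),((.45,-.262,.24),down(-182.7+50)),(q+[0,-.03,.05],down(YAW+180)),(q,Q)])
E
```

```text
0.5 -0.04 0.02 [ 0.5385 -0.1655  0.1991] tip [0.5187 0.0369 0.0603]
0.5 -0.04 0.003 [ 0.5385 -0.1655  0.1797] tip [0.5187 0.0369 0.041 ]
0.5 0.025 0.003 [ 0.5322 -0.1008  0.1442] tip [0.5124 0.1016 0.0055]
0.5 0.025 0 [ 0.5322 -0.1008  0.1408] tip [0.5124 0.1016 0.002 ]
[[ 0.09 -1.    0.05]
 [-0.87 -0.1  -0.48]
 [ 0.48  0.   -0.88]]
delta [-0.0, 0.001, -0.002, 0.03, -0.01, -15.57]
delta [0.0, 0.0, -0.873, -1.9, 0.09, -6.0]
delta [0.0, 0.0, -0.843, -9.56, -3.49, -3.14]
delta [-0.0, 0.5, -0.0, -2.99, -0.29, 5.0]
```

Emit:
arm_command:
  deltas:
    - [0, 0, 0, 0, 0, -1, 0.9]
    - [0, 0, 0, 0, 0, -3, 0.9]
    - [0, 0, 0, 0, 0, -5, 0.9]
    - [0, 0, 0, 0, 0, -8, 0.9]
    - [0, 0, 0, 0, 0, -11, 0.9]
    - [0, 0, 0, 0, 0, -14, 0.9]
    - [0, 0, 0, 0, 0, -16, 0.9]
    - [0, 0, 0, 0, 0, -16, 0.9]

```text
time_s: 4.45
tcp_pos: [0.4329, -0.2627, 0.1883]
ee_rot: [[-0.999, 0.049, 0.008], [0.049, 0.999, -0.003], [-0.008, -0.003, -1.0]]
wrist_force: [1.8, -0.7, -1.6]
gripper_width: 0.275
gripper_force: 30.0
```

Emit:
arm_command:
  deltas:
    - [0, 0, -0.07, -0.3, 0, -2, 0.9]
    - [0, 0, -0.18, -0.6, 0, -4, 0.9]
    - [0, 0, -0.3, -0.9, 0, -6, 0.9]
    - [0, 0, -0.42, -1.2, 0, -6, 0.9]
    - [0, 0, -0.54, -1.5, 0, -6, 0.9]
    - [0, 0, -0.66, -1.9, 0, -6, 0.9]
    - [0, 0, -0.77, -1.9, 0, -6, 0.9]
    - [0, 0, -0.87, -1.9, 0, -6, 0.9]

```text
time_s: 5.12
tcp_pos: [0.4489, -0.2623, 0.2417]
ee_rot: [[-0.678, -0.735, -0.004], [-0.735, 0.678, 0.002], [0.001, 0.004, -1.0]]
wrist_force: [-0.5, -0.3, -1.9]
gripper_width: 0.274
gripper_force: 30.0
```

Emit:
arm_command:
  deltas:
    - [0, 0, -0.11, -1.2, -0.4, -0.8, 0.9]
    - [0, 0, -0.23, -2.4, -0.9, -1.6, 0.9]
    - [0, 0, -0.35, -3.9, -1.4, -2.4, 0.9]
    - [0, 0, -0.47, -5.4, -1.9, -3.1, 0.9]
    - [0, 0, -0.59, -7, -2.5, -3.1, 0.9]
    - [0, 0, -0.71, -8.5, -3.1, -3.1, 0.9]
    - [0, 0, -0.8, -9.5, -3.5, -3.1, 0.9]
    - [0, 0, -0.84, -9.5, -3.5, -3.1, 0.9]

```text
time_s: 5.78
tcp_pos: [0.5412, -0.216, 0.2721]
ee_rot: [[0.095, -0.996, -0.003], [-0.996, -0.095, 0.001], [-0.002, 0.003, -1.0]]
wrist_force: [-0.4, -0.3, -1.7]
gripper_width: 0.27
gripper_force: 30.0
```

Emit:
arm_command:
  deltas:
    - [0, 0, 0, 0, 0, 0, 0.9]
    - [0, 0, 0, 0, 0, 0, 0.9]
    - [0, 0, 0, 0, 0, 0, 0.9]

```text
time_s: 6.03
tcp_pos: [0.5397, -0.2172, 0.2736]
ee_rot: [[0.088, -0.996, -0.002], [-0.996, -0.088, 0.001], [-0.001, 0.002, -1.0]]
wrist_force: [0.6, 0.9, -3.1]
gripper_width: 0.272
gripper_force: 30.0
```

Run:
```python
from h import *
import pickle
s=sense(); print(s["time_s"],s["tcp_pos"].round(4),s["ee_rot"].round(3).tolist(),s["joints"].round(1),s["wrist_force"].round(1),s["moment"].round(2))
tip=s["tcp_pos"]+s["ee_rot"]@[-.245,0,.02]
for n in("top","scene"):
    c=capture(n); pickle.dump(c,open(n+"1.pkl","wb")); u=proj(c,tip)[0]; print(n,u)
    x,y=np.clip(u.astype(int),[100,75],[540,405]); 
    cv2.imwrite(f"pics/{n}1.png",cv2.resize(c["pixels"][y-75:y+75,x-100:x+100],None,fx=2,fy=2)); print("orig",x-100,y-75)
a=[cv2.imread(f"pics/{n}1.png") for n in("top","scene")]; cv2.imwrite("pics/t1.png",np.hstack(a))
```

```text
6.0333 [ 0.5397 -0.2172  0.2736] [[0.088, -0.996, -0.002], [-0.996, -0.088, 0.001], [-0.001, 0.002, -1.0]] [ -6.   16.7  -2.8  -0.  -70.6  11.1] [ 0.6  0.9 -3.1] [-0.12 -0.05  0.  ]
top [283.96922653 226.38363565]
orig 183 151
scene [269.09915414 150.51015775]
orig 169 75
```

View pics/t1.png

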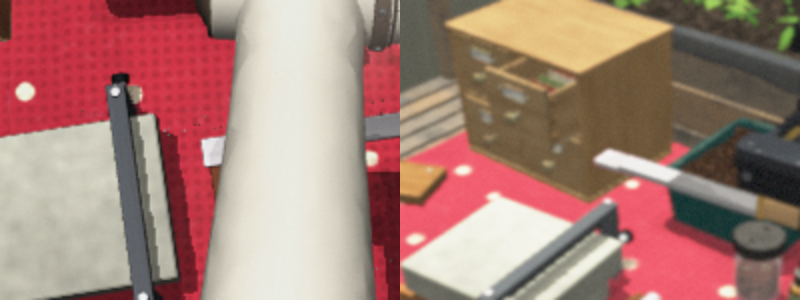

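The tip appears at top (284.5,227), as predicted, and at scene (268,154), 3 px low: a dip of about 0.02 rad, which I'll compensate.

```bash
sed -i 's/down(YAW+180,theta), T/down(YAW+180,theta-.02), T/' h.py
python3 - <<'E'
from h import *
w=[bar(*k) for k in((.5,-.04,.025),(.5,-.03,.004),(.5,.024,.003))]
for x in w: print(x[0].round(4),x[2].round(4))
chain([x[:2] for x in w])
E
```

```text
[ 0.5385 -0.1655  0.2048] [0.5187 0.0369 0.066 ]
[ 0.5376 -0.1555  0.1754] [0.5177 0.0468 0.0366]
[ 0.5323 -0.1018  0.1448] [0.5125 0.1006 0.006 ]
delta [0.003, 0.48, -0.009, -5.17, -0.33, 6.94]
delta [0.0, 0.0, 0.0, -2.24, -0.0, 2.15]
delta [0.0, 0.0, 0.0, -6.2, 0.0, 0.22]
```

Emit:
arm_command:
  deltas:
    - [0, 0.07, -0.005, -0.7, -0.1, 0.9, 0.9]
    - [0, 0.14, -0.009, -1.4, -0.1, 1.8, 0.9]
    - [0, 0.21, -0.009, -2.2, -0.2, 2.8, 0.9]
    - [0, 0.28, -0.009, -3, -0.2, 3.8, 0.9]
    - [0, 0.35, -0.009, -3.8, -0.3, 4.9, 0.9]
    - [0, 0.42, -0.009, -4.6, -0.3, 6, 0.9]
    - [0, 0.48, -0.009, -5.2, -0.3, 6.9, 0.9]
    - [0, 0.48, -0.009, -5.2, -0.3, 6.9, 0.9]

```text
time_s: 6.8
tcp_pos: [0.5362, -0.164, 0.2025]
ee_rot: [[0.094, -0.995, 0.039], [-0.881, -0.101, -0.462], [0.463, 0.009, -0.886]]
wrist_force: [-0.9, -0.5, -3.3]
gripper_width: 0.274
gripper_force: 30.0
```

Emit:
arm_command:
  deltas:
    - [0, 0, 0, 0, 0, 0, 0.9]
    - [0, 0, 0, 0, 0, 0, 0.9]
    - [0, 0, 0, 0, 0, 0, 0.9]

```text
time_s: 7.05
tcp_pos: [0.5395, -0.1655, 0.2068]
ee_rot: [[0.086, -0.995, 0.046], [-0.883, -0.097, -0.459], [0.461, -0.001, -0.887]]
wrist_force: [-0.7, -0.3, -1.8]
gripper_width: 0.274
gripper_force: 30.0
```

Run:
```python
from h import *
s=sense(); print(s["time_s"],s["tcp_pos"].round(4),s["joints"].round(1),s["wrist_force"].round(1),s["moment"].round(2))
w=[bar(*k) for k in((.5,-.03,.004),(.5,.024,.003))]
chain([x[:2] for x in w])
tip=s["tcp_pos"]+s["ee_rot"]@Ro.from_rotvec([0,.02,0]).as_matrix()@[-.245,0,.0213]; print(tip)
c=capture("scene"); u=proj(c,tip)[0]; print(u)
x,y=u.astype(int); cv2.imwrite("pics/t2.png",cv2.resize(c["pixels"][y-75:y+75,x-100:x+100],None,fx=4,fy=4)); print(x-100,y-75)
```

```text
7.05 [ 0.5395 -0.1655  0.2068] [ 10.6  15.8 -30.8  35.7 -51.8 -29.6] [-0.7 -0.3 -1.8] [ 1.22  0.05 -0.03]
delta [-0.001, 0.001, -0.001, -2.34, 0.1, 2.32]
delta [0.0, 0.0, 0.0, -6.2, 0.0, 0.22]
[0.51975908 0.038477   0.07081205]
[270.74899484 220.03561157]
170 145
```

View pics/t2.png

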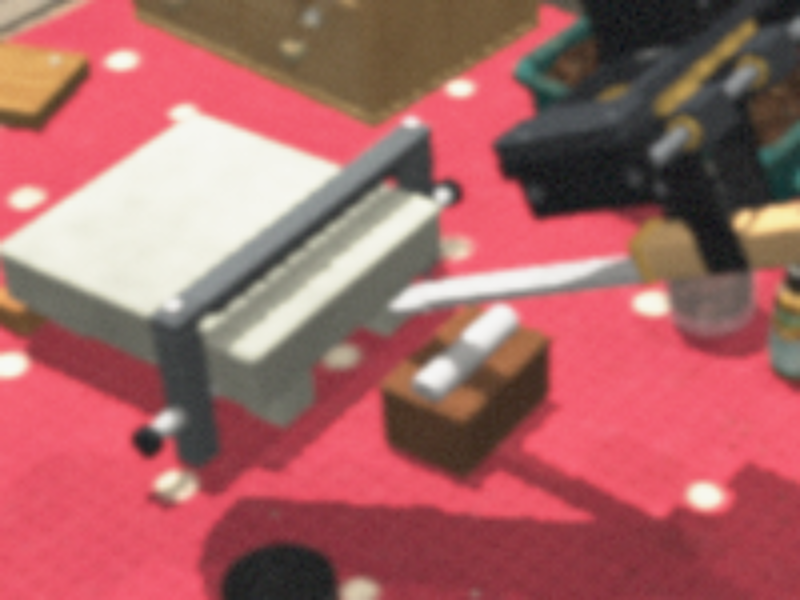

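The tip is at (269,221), within 2 px of the prediction, before the front gap. Insert in stages.

Emit:
arm_command:
  deltas:
    - [0, 0, 0, -0.6, 0, 0.6, 0.9]
    - [0, 0, 0, -1.2, 0, 1.2, 0.9]
    - [0, 0, 0, -1.8, 0.1, 1.8, 0.9]
    - [0, 0, 0, -2.3, 0.1, 2.3, 0.9]
    - [0, 0, 0, -2.3, 0.1, 2.3, 0.9]
    - [0, 0, 0, -2.3, 0.1, 2.3, 0.9]

```text
time_s: 7.6
tcp_pos: [0.5363, -0.1554, 0.1738]
ee_rot: [[0.089, -0.995, 0.042], [-0.882, -0.099, -0.46], [0.462, 0.004, -0.887]]
wrist_force: [0.4, -0.7, -3.0]
gripper_width: 0.271
gripper_force: 30.0
```

Run:
```python
from h import *
s=sense(); print(s["tcp_pos"].round(4),s["wrist_force"].round(1),s["moment"].round(2))
w=[bar(*k) for k in((.5,.024,.003),)]
chain([x[:2] for x in w])
```

```text
[ 0.5363 -0.1554  0.1738] [ 0.4 -0.7 -3. ] [ 1.24  0.02 -0.  ]
delta [0.003, -0.0, 0.003, -6.11, -0.14, 0.09]
```

Emit:
arm_command:
  deltas:
    - [0, 0, 0.003, -0.9, 0, 0, 0.9]
    - [0, 0, 0.003, -1.9, -0.1, 0, 0.9]
    - [0, 0, 0.003, -2.9, -0.1, 0, 0.9]
    - [0, 0, 0.003, -3.5, -0.1, 0, 0.9]
    - [0, 0, 0.003, -3.5, -0.1, 0, 0.9]

```text
time_s: 8.02
tcp_pos: [0.5344, -0.1232, 0.1576]
ee_rot: [[0.088, -0.995, 0.043], [-0.883, -0.098, -0.46], [0.462, 0.002, -0.887]]
wrist_force: [-0.6, 0.3, -2.3]
gripper_width: 0.277
gripper_force: 30.0
```

Emit:
arm_command:
  deltas:
    - [0, 0, 0, -0.6, 0, 0, 0.9]
    - [0, 0, 0, -1.2, 0, 0, 0.9]
    - [0, 0, 0, -1.9, 0, 0, 0.9]
    - [0, 0, 0, -2.5, 0, 0, 0.9]
    - [0, 0, 0, -2.5, 0, 0, 0.9]
    - [0, 0, 0, -2.5, 0, 0, 0.9]

```text
time_s: 8.52
tcp_pos: [0.5324, -0.1021, 0.1466]
ee_rot: [[0.086, -0.995, 0.043], [-0.883, -0.096, -0.46], [0.462, 0.001, -0.887]]
wrist_force: [-0.8, -1.2, -3.0]
gripper_width: 0.276
gripper_force: 30.0
```

Run:
```python
from h import *
s=sense(); print(s["time_s"],s["tcp_pos"].round(4),s["wrist_force"].round(1),s["moment"].round(2),s["joints"].round(0))
q,Q,_=bar(.5,.024,.003);chain([(q,Q)])
tip=s["tcp_pos"]+s["ee_rot"]@Ro.from_rotvec([0,.02,0]).as_matrix()@[-.245,0,.0213]; print(tip)
print("lift path from measured offsets")
for th in(.5,.45,.4,.35,.3,.25,.2,.15):
    q,Q,T=bar(th,.024); print(th,q.round(4),"tip top",T[2]+.006)
c=capture("scene"); x,y=260,222; cv2.imwrite("pics/t3.png",cv2.resize(c["pixels"][y-75:y+75,x-100:x+100],None,fx=4,fy=4)); print(x-100,y-75)
```

```text
8.5167 [ 0.5324 -0.1021  0.1466] [-0.8 -1.2 -3. ] [ 1.24  0.07 -0.04] [ 17.  19. -36.  38. -47. -41.]
delta [0.002, -0.0, -0.001, -0.11, 0.0, 0.15]
[0.51247723 0.10170206 0.01043151]
lift path from measured offsets
0.5 [ 0.5323 -0.1018  0.1414] tip top 0.008579480329491277
0.45 [ 0.533  -0.1085  0.1373] tip top 0.014867867245613115
0.4 [ 0.5336 -0.1146  0.1327] tip top 0.02088654953506356
0.35 [ 0.5341 -0.1202  0.1275] tip top 0.026682438371470794
0.3 [ 0.5346 -0.1252  0.1219] tip top 0.03229654605598004
0.25 [ 0.535  -0.1297  0.1159] tip top 0.037765290432856084
0.2 [ 0.5354 -0.1336  0.1096] tip top 0.043121544756509984
0.15 [ 0.5357 -0.1369  0.103 ] tip top 0.04839550174867396
160 147
```

View pics/t3.png

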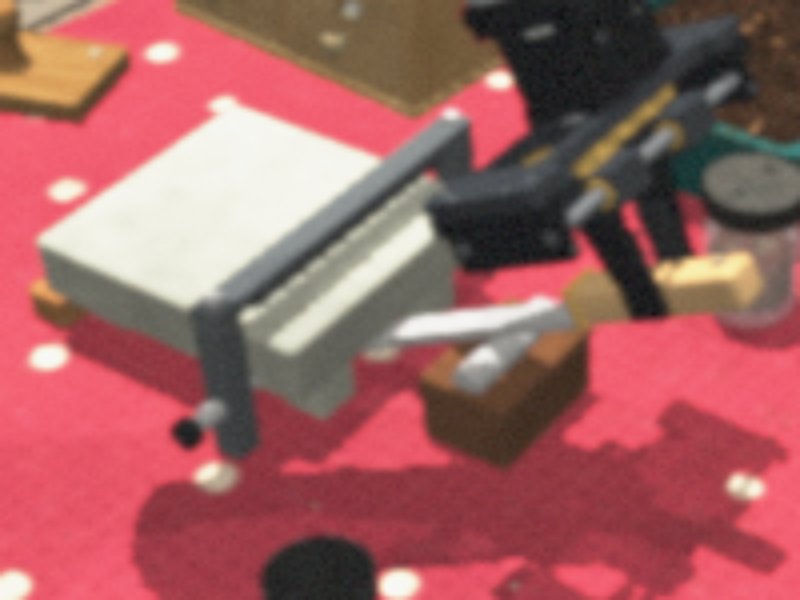

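The tip is in under the middle of the front edge (crop 385,330), no contact yet. I start the lift, in small steps while watching the force.

Run:
```python
from h import *
for th in (.44,.40,.36):
    q,Q,_=bar(th,.024,0.001);chain([(q,Q)])
```

```text
delta [0.002, -0.06, -0.001, 0.23, 0.0, 1.16]
delta [0.002, -0.1, -0.001, 0.49, 0.0, 1.72]
delta [0.001, -0.14, -0.001, 0.71, 0.0, 2.3]
```

Emit:
arm_command:
  deltas:
    - [0, -0.01, 0, 0.04, 0, 0.2, 0.9]
    - [0, -0.02, 0, 0.08, 0, 0.4, 0.9]
    - [0, -0.03, 0, 0.12, 0, 0.6, 0.9]
    - [0, -0.04, 0, 0.16, 0, 0.8, 0.9]
    - [0, -0.05, 0, 0.2, 0, 1, 0.9]
    - [0, -0.06, 0, 0.23, 0, 1.16, 0.9]
    - [0, -0.06, 0, 0.23, 0, 1.16, 0.9]

```text
time_s: 9.15
tcp_pos: [0.533, -0.1102, 0.1374]
ee_rot: [[0.087, -0.995, 0.038], [-0.909, -0.095, -0.405], [0.407, 0.001, -0.913]]
wrist_force: [0.1, -0.1, -2.4]
gripper_width: 0.273
gripper_force: 30.0
```

Emit:
arm_command:
  deltas:
    - [0, -0.01, 0, 0.06, 0, 0.14, 0.9]
    - [0, -0.02, 0, 0.12, 0, 0.28, 0.9]
    - [0, -0.03, 0, 0.18, 0, 0.42, 0.9]
    - [0, -0.04, 0, 0.25, 0, 0.56, 0.9]
    - [0, -0.04, 0, 0.25, 0, 0.56, 0.9]

```text
time_s: 9.57
tcp_pos: [0.5341, -0.1129, 0.1335]
ee_rot: [[0.09, -0.995, 0.037], [-0.925, -0.098, -0.366], [0.368, -0.001, -0.93]]
wrist_force: [-3.1, 10.0, 0.9]
gripper_width: 0.278
gripper_force: 30.0
```

Run:
```python
from h import *
s=sense(); print(s["tcp_pos"].round(4),s["wrist_force"].round(1),s["moment"].round(2))
for th in (.4,.36,.32):
    q,Q,_=bar(th,.024,0.00);chain([(q,Q)])
```

```text
[ 0.5341 -0.1129  0.1335] [-3.1 10.   0.9] [ 3.27  1.12 -0.15]
delta [-0.001, 0.003, -0.001, 0.12, 0.07, 0.14]
delta [-0.001, -0.037, -0.0, 0.39, 0.07, 0.68]
delta [-0.001, -0.077, -0.0, 0.62, 0.07, 1.24]
```

```bash
cat >> h.py <<'E'
def bar2(theta,L,c=0.):
    return bar(theta, L*np.cos(theta)+(.010+c)*np.sin(theta)-.080, c)
def st():
    s=sense(); R=s["ee_rot"]; th=np.arcsin(R[2,0])+.02
    F=s["wrist_force"]+[0,0,2.5]; b=-R[:,0]
    print("t",round(s["time_s"],2),s["tcp_pos"].round(4),"F",s["wrist_force"].round(1),"M",s["moment"].round(2),"th",th.round(3),"F_n",-(F@R[:,2]).round(1),"F_b",(F@b).round(1)); return s
E
python3 - <<'E'
from h import *
st(); Q0=None
for th in (.4,.37,.34,.31):
    q,Q,_=bar2(th,.1105);chain([(q,Q)])
E
```

```text
t 9.57 [ 0.5341 -0.1129  0.1335] F [-3.1 10.   0.9] M [ 3.27  1.12 -0.15] th 0.397 F_n 6.9 F_b 8.3
delta [-0.001, 0.003, -0.001, -0.06, 0.07, 0.14]
delta [-0.001, -0.027, -0.0, 0.04, 0.07, 0.54]
delta [-0.001, -0.057, -0.0, 0.14, 0.07, 0.95]
delta [-0.001, -0.087, -0.0, 0.22, 0.08, 1.36]
```

Emit:
arm_command:
  deltas:
    - [0, -0.005, 0, -0.04, 0.03, 0.1, 0.9]
    - [0, -0.01, 0, -0.02, 0.03, 0.2, 0.9]
    - [0, -0.015, 0, 0, 0.03, 0.3, 0.9]
    - [0, -0.02, 0, 0.02, 0.03, 0.4, 0.9]
    - [0, -0.027, 0, 0.04, 0.03, 0.5, 0.9]
    - [0, -0.027, 0, 0.04, 0.03, 0.5, 0.9]

```text
time_s: 10.07
tcp_pos: [0.5346, -0.1151, 0.13]
ee_rot: [[0.092, -0.995, 0.036], [-0.934, -0.099, -0.342], [0.344, -0.002, -0.939]]
wrist_force: [-4.4, 9.7, 4.0]
gripper_width: 0.273
gripper_force: 30.0
```

Run:
```python
from h import *
st()
for th in (.37,.34,.31):
    q,Q,_=bar2(th,.1105);chain([(q,Q)])
```

```text
t 10.07 [ 0.5346 -0.1151  0.13  ] F [-4.4  9.7  4. ] M [ 2.96  1.29 -0.14] th 0.371 F_n 9.5 F_b 7.3
delta [-0.003, -0.001, 0.0, -0.03, 0.1, 0.14]
delta [-0.003, -0.031, 0.0, 0.07, 0.1, 0.54]
delta [-0.003, -0.061, 0.0, 0.16, 0.1, 0.95]
```

Emit:
arm_command:
  deltas:
    - [0, -0.005, 0, -0.1, 0.1, 0.08, 0.9]
    - [0, -0.01, 0, -0.1, 0.1, 0.16, 0.9]
    - [0, -0.015, 0, -0.1, 0.1, 0.24, 0.9]
    - [0, -0.02, 0, -0.1, 0.1, 0.32, 0.9]
    - [0, -0.025, 0, -0.1, 0.1, 0.4, 0.9]
    - [0, -0.03, 0, -0.1, 0.1, 0.48, 0.9]
    - [0, -0.03, 0, -0.1, 0.1, 0.5, 0.9]

```text
time_s: 10.65
tcp_pos: [0.5346, -0.117, 0.1266]
ee_rot: [[0.092, -0.995, 0.035], [-0.944, -0.098, -0.316], [0.318, -0.004, -0.948]]
wrist_force: [-2.4, 4.7, 8.2]
gripper_width: 0.27
gripper_force: 30.0
```

Run:
```python
from h import *
st()
for th in (.34,.31,.28):
    q,Q,_=bar2(th,.1115);chain([(q,Q)])
```

```text
t 10.65 [ 0.5346 -0.117   0.1266] F [-2.4  4.7  8.2] M [0.99 0.75 0.05] th 0.344 F_n 11.8 F_b 1.3
delta [-0.004, -0.004, -0.0, -0.09, 0.08, 0.15]
delta [-0.004, -0.034, -0.0, 0.02, 0.08, 0.55]
delta [-0.004, -0.064, -0.0, 0.11, 0.08, 0.96]
```

Emit:
arm_command:
  deltas:
    - [0, -0.005, 0, 0, 0.05, 0.08, 0.9]
    - [0, -0.01, 0, 0, 0.05, 0.16, 0.9]
    - [0, -0.015, 0, 0, 0.05, 0.24, 0.9]
    - [0, -0.02, 0, 0, 0.05, 0.32, 0.9]
    - [0, -0.025, 0, 0, 0.05, 0.4, 0.9]
    - [0, -0.03, 0, 0, 0.05, 0.45, 0.9]
    - [0, -0.03, 0, 0, 0.05, 0.45, 0.9]

```text
time_s: 11.23
tcp_pos: [0.5346, -0.119, 0.1229]
ee_rot: [[0.093, -0.995, 0.033], [-0.952, -0.098, -0.289], [0.29, -0.004, -0.957]]
wrist_force: [-1.7, 2.0, 9.8]
gripper_width: 0.273
gripper_force: 30.0
```

Run:
```python
from h import *
import pickle
st()
for th in (.31,.28):
    q,Q,_=bar2(th,.112);chain([(q,Q)])
# slab front motion: vertical flow of patches between initial and current scene view
c0=pickle.load(open("scene.pkl","rb")); c=capture("scene"); g0,g=[cv2.cvtColor(x["pixels"],cv2.COLOR_BGR2GRAY) for x in(c0,c)]
s_ax=A; ctr=FM+.1*A
for x,y in((-.1,-.085),(-.1,-.06),(.1,-.09)):
    lat=np.cross(Z,A); P=FM+(x+.1)*A+y*lat+.06*Z if x<0 else ctr+.09*lat*np.sign(y)+.09*A+.06*Z
    P[2]=.072; u=proj(c0,P)[0].astype(int); T=g0[u[1]-10:u[1]+11,u[0]-10:u[0]+11]
    W=g[u[1]-30:u[1]+31,u[0]-30:u[0]+31]; r=cv2.matchTemplate(W,T,cv2.TM_CCOEFF_NORMED); _,v,_,l=cv2.minMaxLoc(r); print(u,np.array(l)-20,round(v,2), "1cm up =",(proj(c0,P+[0,0,.01])[0]-proj(c0,P)[0]).round(1))
```

```text
t 11.23 [ 0.5346 -0.119   0.1229] F [-1.7  2.   9.8] M [0.08 0.43 0.08] th 0.315 F_n 12.5 F_b -1.5
delta [-0.004, -0.005, -0.001, -0.1, 0.06, 0.15]
delta [-0.004, -0.035, -0.001, 0.01, 0.06, 0.55]
[278 196] [-1 -2] 0.86 1cm up = [-0.2 -3.4]
[272 201] [-1 -2] 0.87 1cm up = [-0.2 -3.4]
[220 173] [0 0] 0.99 1cm up = [-0.5 -3.3]
```

Emit:
arm_command:
  deltas:
    - [0, -0.005, 0, 0, 0.05, 0.08, 0.9]
    - [0, -0.01, 0, 0, 0.05, 0.16, 0.9]
    - [0, -0.015, 0, 0, 0.05, 0.24, 0.9]
    - [0, -0.02, 0, 0, 0.05, 0.32, 0.9]
    - [0, -0.025, 0, 0, 0.05, 0.38, 0.9]
    - [0, -0.03, 0, 0, 0.05, 0.42, 0.9]
    - [0, -0.03, 0, 0, 0.05, 0.42, 0.9]

```text
time_s: 11.87
tcp_pos: [0.5346, -0.1208, 0.1194]
ee_rot: [[0.093, -0.995, 0.03], [-0.961, -0.098, -0.26], [0.262, -0.005, -0.965]]
wrist_force: [-0.3, -2.0, 10.4]
gripper_width: 0.275
gripper_force: 30.0
```

Run:
```python
from h import *
st()
for th in (.28,.25):
    q,Q,_=bar2(th,.112);chain([(q,Q)])
```

```text
t 11.87 [ 0.5346 -0.1208  0.1194] F [-0.3 -2.  10.4] M [-0.89  0.07  0.08] th 0.285 F_n 11.9 F_b -5.3
delta [-0.005, -0.005, -0.001, -0.06, 0.04, 0.16]
delta [-0.005, -0.035, -0.001, 0.04, 0.05, 0.56]
```

Emit:
arm_command:
  deltas:
    - [0, -0.005, 0, 0.02, 0, 0.07, 0.9]
    - [0, -0.01, 0, 0.05, 0, 0.14, 0.9]
    - [0, -0.015, 0, 0.07, 0, 0.21, 0.9]
    - [0, -0.02, 0, 0.1, 0, 0.28, 0.9]
    - [0, -0.02, 0, 0.1, 0, 0.28, 0.9]

```text
time_s: 12.28
tcp_pos: [0.5347, -0.1221, 0.1166]
ee_rot: [[0.094, -0.995, 0.029], [-0.966, -0.098, -0.24], [0.242, -0.005, -0.97]]
wrist_force: [-0.2, -0.7, 9.4]
gripper_width: 0.274
gripper_force: 30.0
```

```bash
python3 -c "
from h import *
st()"
```

```text
t 12.28 [ 0.5347 -0.1221  0.1166] F [-0.2 -0.7  9.4] M [-0.22  0.19  0.07] th 0.265 F_n 11.3 F_b -3.5
```

Emit:
arm_command:
  deltas:
    - [0, -0.005, 0, 0.02, 0, 0.07, 0.9]
    - [0, -0.01, 0, 0.05, 0, 0.14, 0.9]
    - [0, -0.015, 0, 0.07, 0, 0.2, 0.9]
    - [0, -0.015, 0, 0.07, 0, 0.2, 0.9]

```text
time_s: 12.62
tcp_pos: [0.5348, -0.1231, 0.1146]
ee_rot: [[0.094, -0.995, 0.027], [-0.969, -0.098, -0.225], [0.227, -0.005, -0.974]]
wrist_force: [0.1, 1.1, 8.1]
gripper_width: 0.276
gripper_force: 30.0
```

```bash
python3 -c "
from h import *
st()
chain([bar2(.25,.112)[:2]])"
```

```text
t 12.62 [ 0.5348 -0.1231  0.1146] F [0.1 1.1 8.1] M [0.17 0.14 0.11] th 0.249 F_n 10.5 F_b -1.4
delta [-0.005, 0.001, -0.001, -0.05, 0.04, 0.03]
```

Emit:
arm_command:
  deltas:
    - [0, -0.005, 0, 0.02, 0, 0.07, 0.9]
    - [0, -0.01, 0, 0.03, 0, 0.14, 0.9]
    - [0, -0.015, 0, 0.05, 0, 0.2, 0.9]
    - [0, -0.015, 0, 0.05, 0, 0.2, 0.9]

```text
time_s: 12.95
tcp_pos: [0.5349, -0.124, 0.1127]
ee_rot: [[0.094, -0.995, 0.026], [-0.973, -0.098, -0.211], [0.212, -0.005, -0.977]]
wrist_force: [-0.6, 1.3, 9.4]
gripper_width: 0.27
gripper_force: 30.0
```

```bash
python3 -c "
from h import *
st()
chain([bar2(.235,.112)[:2]])"
```

```text
t 12.95 [ 0.5349 -0.124   0.1127] F [-0.6  1.3  9.4] M [0.39 0.22 0.13] th 0.234 F_n 11.9 F_b -1.2
delta [-0.005, 0.001, -0.001, -0.04, 0.04, 0.03]
```

Emit:
arm_command:
  deltas:
    - [0, -0.005, 0, 0.02, 0, 0.07, 0.9]
    - [0, -0.01, 0, 0.03, 0, 0.14, 0.9]
    - [0, -0.015, 0, 0.04, 0, 0.2, 0.9]
    - [0, -0.015, 0, 0.04, 0, 0.2, 0.9]

```text
time_s: 13.28
tcp_pos: [0.535, -0.1247, 0.1108]
ee_rot: [[0.095, -0.995, 0.025], [-0.976, -0.098, -0.196], [0.198, -0.005, -0.98]]
wrist_force: [-0.9, 1.7, 9.2]
gripper_width: 0.27
gripper_force: 30.0
```

```bash
python3 -c "
from h import *
st()"
```

```text
t 13.28 [ 0.535  -0.1247  0.1108] F [-0.9  1.7  9.2] M [0.41 0.25 0.05] th 0.219 F_n 11.8 F_b -0.5
```

Emit:
arm_command:
  deltas:
    - [0, -0.005, 0, 0.02, 0, 0.07, 0.9]
    - [0, -0.01, 0, 0.03, 0, 0.14, 0.9]
    - [0, -0.015, 0, 0.04, 0, 0.2, 0.9]
    - [0, -0.015, 0, 0.04, 0, 0.2, 0.9]

```text
time_s: 13.62
tcp_pos: [0.535, -0.1255, 0.1089]
ee_rot: [[0.095, -0.995, 0.023], [-0.979, -0.098, -0.181], [0.183, -0.005, -0.983]]
wrist_force: [-0.4, 0.8, 8.9]
gripper_width: 0.271
gripper_force: 30.0
```

```bash
python3 -c "
from h import *
st()"
```

```text
t 13.62 [ 0.535  -0.1255  0.1089] F [-0.4  0.8  8.9] M [0.56 0.3  0.09] th 0.204 F_n 11.3 F_b -1.3
```

Emit:
arm_command:
  deltas:
    - [0, -0.005, 0, 0.02, 0, 0.07, 0.9]
    - [0, -0.01, 0, 0.03, 0, 0.14, 0.9]
    - [0, -0.015, 0, 0.04, 0, 0.2, 0.9]
    - [0, -0.015, 0, 0.04, 0, 0.2, 0.9]

```text
time_s: 13.95
tcp_pos: [0.5352, -0.1261, 0.1074]
ee_rot: [[0.096, -0.995, 0.022], [-0.981, -0.098, -0.167], [0.168, -0.006, -0.986]]
wrist_force: [-2.4, 3.6, 11.1]
gripper_width: 0.271
gripper_force: 30.0
```

Emit:
arm_command:
  deltas:
    - [0, -0.004, 0, 0.01, 0, 0.05, 0.9]
    - [0, -0.008, 0, 0.02, 0, 0.1, 0.9]
    - [0, -0.008, 0, 0.02, 0, 0.1, 0.9]

```text
time_s: 14.2
tcp_pos: [0.5353, -0.1264, 0.1067]
ee_rot: [[0.096, -0.995, 0.022], [-0.982, -0.099, -0.159], [0.161, -0.006, -0.987]]
wrist_force: [-2.8, 4.2, 12.7]
gripper_width: 0.272
gripper_force: 30.0
```

Emit:
arm_command:
  deltas:
    - [0, -0.004, 0, 0.01, 0, 0.05, 0.9]
    - [0, -0.008, 0, 0.02, 0, 0.1, 0.9]
    - [0, -0.008, 0, 0.02, 0, 0.1, 0.9]

```text
time_s: 14.45
tcp_pos: [0.5354, -0.1267, 0.106]
ee_rot: [[0.097, -0.995, 0.021], [-0.984, -0.099, -0.151], [0.153, -0.006, -0.988]]
wrist_force: [-2.4, 4.7, 13.6]
gripper_width: 0.275
gripper_force: 30.0
```

Run:
```python
from h import *
st()
a=[]
for n,(x,y) in (("scene",(232,215)),("top",(245,255))):
    c=capture(n); a.append(cv2.resize(c["pixels"][y-60:y+60,x-50:x+50],(400,480),interpolation=2))
cv2.imwrite("pics/t4.png",np.hstack(a))
```

```text
t 14.45 [ 0.5354 -0.1267  0.106 ] F [-2.4  4.7 13.6] M [ 0.77  0.85 -0.03] th 0.173 F_n 16.7 F_b 2.4
```

View pics/t4.png

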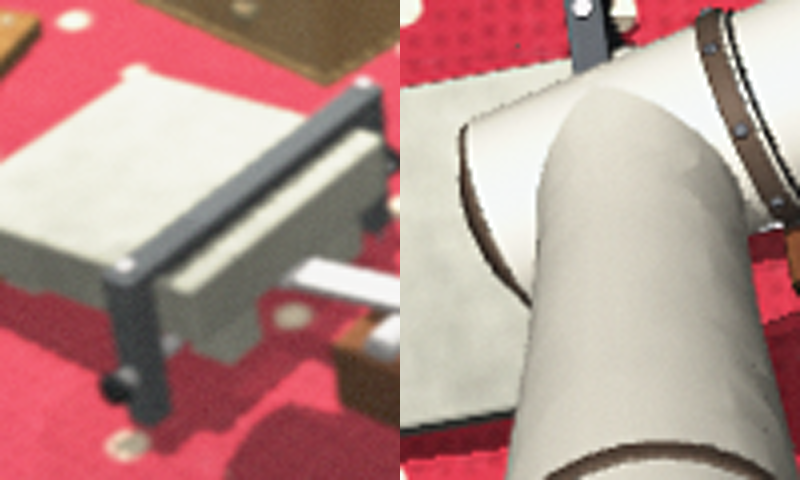

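The slab is up at the rubber (force rise from 9 to 14 N). The near bolt's knob has moved in against its post (115,385) and the bolt shows under the slab (170,345). Now I let it down softly.

Emit:
arm_command:
  deltas:
    - [0, 0.006, 0, -0.02, 0, -0.08, 0.9]
    - [0, 0.012, 0, -0.04, 0, -0.16, 0.9]
    - [0, 0.018, 0, -0.06, 0, -0.24, 0.9]
    - [0, 0.024, 0, -0.08, 0, -0.32, 0.9]
    - [0, 0.03, 0, -0.1, 0, -0.4, 0.9]
    - [0, 0.036, 0, -0.11, 0, -0.48, 0.9]
    - [0, 0.042, 0, -0.12, 0, -0.56, 0.9]
    - [0, 0.042, 0, -0.12, 0, -0.56, 0.9]

```text
time_s: 15.22
tcp_pos: [0.535, -0.1249, 0.1105]
ee_rot: [[0.096, -0.995, 0.024], [-0.976, -0.099, -0.193], [0.194, -0.005, -0.981]]
wrist_force: [0.1, -0.5, 8.3]
gripper_width: 0.278
gripper_force: 30.0
```

Emit:
arm_command:
  deltas:
    - [0, 0.006, 0, -0.02, 0, -0.07, 0.9]
    - [0, 0.012, 0, -0.04, 0, -0.15, 0.9]
    - [0, 0.018, 0, -0.06, 0, -0.23, 0.9]
    - [0, 0.024, 0, -0.07, 0, -0.31, 0.9]
    - [0, 0.03, 0, -0.08, 0, -0.39, 0.9]
    - [0, 0.03, 0, -0.08, 0, -0.39, 0.9]

```text
time_s: 15.72
tcp_pos: [0.5347, -0.1233, 0.1142]
ee_rot: [[0.095, -0.995, 0.027], [-0.97, -0.099, -0.222], [0.224, -0.005, -0.975]]
wrist_force: [-0.9, 0.8, 8.2]
gripper_width: 0.269
gripper_force: 30.0
```

Run:
```python
from h import *
st()
chain([bar2(.25,.112,.003)[:2]]); chain([bar2(.28,.112,.003)[:2]])
```

```text
t 15.72 [ 0.5347 -0.1233  0.1142] F [-0.9  0.8  8.2] M [0.12 0.03 0.02] th 0.246 F_n 10.7 F_b -1.5
delta [-0.005, 0.004, -0.0, -0.07, 0.03, -0.31]
delta [-0.005, 0.034, -0.0, -0.2, 0.03, -0.7]
```

Emit:
arm_command:
  deltas:
    - [0, 0.005, 0, -0.02, 0, -0.07, 0.9]
    - [0, 0.01, 0, -0.04, 0, -0.14, 0.9]
    - [0, 0.015, 0, -0.05, 0, -0.2, 0.9]
    - [0, 0.015, 0, -0.05, 0, -0.2, 0.9]

```text
time_s: 16.05
tcp_pos: [0.5344, -0.1226, 0.1155]
ee_rot: [[0.094, -0.995, 0.028], [-0.967, -0.098, -0.236], [0.238, -0.005, -0.971]]
wrist_force: [1.2, -1.7, 4.9]
gripper_width: 0.269
gripper_force: 30.0
```

Run:
```python
from h import *
st()
c=capture("scene"); x,y=232,215
cv2.imwrite("pics/t5.png",cv2.resize(c["pixels"][y-60:y+60,x-50:x+50],(400,480),interpolation=2))
a=cv2.imread("pics/t4.png")[:,:400]; b=cv2.imread("pics/t5.png")
g=[cv2.cvtColor(i,cv2.COLOR_BGR2GRAY) for i in(a,b)]
for n,(u,v) in dict(post=(145,380),nearcorner=(195,320),knob=(118,385),farknob=(375,215),farcorner=(330,180)).items():
    T=g[0][v-18:v+18,u-18:u+18]; W=g[1][v-40:v+40,max(u-40,0):u+40]; r=cv2.matchTemplate(W,T,5); _,s,_,l=cv2.minMaxLoc(r); print(n,np.array(l)-22,round(s,2))
```

```text
t 16.05 [ 0.5344 -0.1226  0.1155] F [ 1.2 -1.7  4.9] M [-0.24 -0.24  0.11] th 0.26 F_n 6.8 F_b -3.5
post [0 0] 0.99
nearcorner [1 6] 0.67
knob [0 0] 0.99
farknob [1 1] 0.95
farcorner [19 -4] 1.0
```

Force is falling off: the bolts take the slab.

Emit:
arm_command:
  deltas:
    - [0, 0.005, 0, -0.02, 0, -0.07, 0.9]
    - [0, 0.01, 0, -0.04, 0, -0.14, 0.9]
    - [0, 0.015, 0, -0.05, 0, -0.2, 0.9]
    - [0, 0.02, 0, -0.07, 0, -0.27, 0.9]
    - [0, 0.025, 0, -0.08, 0, -0.33, 0.9]
    - [0, 0.025, 0, -0.08, 0, -0.33, 0.9]

```text
time_s: 16.6
tcp_pos: [0.5319, -0.1206, 0.1157]
ee_rot: [[0.093, -0.995, 0.025], [-0.961, -0.096, -0.26], [0.261, 0.001, -0.965]]
wrist_force: [1.5, -0.7, 2.4]
gripper_width: 0.274
gripper_force: 30.0
```

Run:
```python
from h import *
st()
for th in(.31,.34):chain([bar2(th,.112,.002)[:2]])
```

```text
t 16.6 [ 0.5319 -0.1206  0.1157] F [ 1.5 -0.7  2.4] M [ 0.5  -0.55 -0.05] th 0.284 F_n 4.5 F_b -2.1
delta [0.001, 0.026, -0.001, -0.04, -0.23, -0.78]
delta [0.001, 0.056, -0.001, -0.17, -0.22, -1.17]
```

Emit:
arm_command:
  deltas:
    - [0, 0, 0, 0, 0, 0, 0.9]
    - [0, 0, 0, 0, 0, 0, 0.9]
    - [0, 0, 0, 0, 0, 0, 0.9]

```text
time_s: 16.85
tcp_pos: [0.5319, -0.1207, 0.1157]
ee_rot: [[0.093, -0.995, 0.024], [-0.961, -0.096, -0.259], [0.26, 0.001, -0.965]]
wrist_force: [1.4, 0.6, 1.0]
gripper_width: 0.271
gripper_force: 30.0
```

Run:
```python
from h import *
s=st(); print(s["joints"].round(1),s["joint_velocities"].round(2))
for th in(.31,.34):chain([bar2(th,.112,.002)[:2]])
```

```text
t 16.85 [ 0.5319 -0.1207  0.1157] F [1.4 0.6 1. ] M [ 1.08 -0.39 -0.14] th 0.284 F_n 3.5 F_b -0.4
[ 11.2  20.6 -31.8  23.  -41.5 -23.5] [-0.05  0.01  0.06  0.06  0.04 -0.  ]
delta [0.001, 0.026, -0.001, -0.05, -0.22, -0.78]
delta [0.001, 0.056, -0.001, -0.18, -0.22, -1.18]
```

Emit:
arm_command:
  deltas:
    - [0, 0.01, 0, -0.02, 0, -0.2, 0.9]
    - [0, 0.02, 0, -0.04, 0, -0.4, 0.9]
    - [0, 0.026, 0, -0.05, 0, -0.6, 0.9]
    - [0, 0.026, 0, -0.05, 0, -0.7, 0.9]
    - [0, 0.026, 0, -0.05, 0, -0.7, 0.9]

```text
time_s: 17.27
tcp_pos: [0.5305, -0.1188, 0.122]
ee_rot: [[0.093, -0.995, 0.024], [-0.954, -0.096, -0.285], [0.286, 0.004, -0.958]]
wrist_force: [-0.4, -0.3, -2.2]
gripper_width: 0.272
gripper_force: 30.0
```

Run:
```python
from h import *
s=st()
for th in(.34,.38):chain([bar2(th,.112,.002)[:2]])
```

```text
t 17.27 [ 0.5305 -0.1188  0.122 ] F [-0.4 -0.3 -2.2] M [0.74 0.05 0.  ] th 0.311 F_n 0.2 F_b -0.3
delta [0.004, 0.029, -0.0, -0.14, -0.35, -0.52]
delta [0.004, 0.069, -0.0, -0.32, -0.35, -1.04]
```

Free of load. Dip a little more, then draw the bar out along its axis.

Emit:
arm_command:
  deltas:
    - [0, 0.015, 0, -0.07, -0.2, -0.25, 0.9]
    - [0, 0.03, 0, -0.14, -0.35, -0.5, 0.9]
    - [0, 0.045, 0, -0.22, -0.35, -0.8, 0.9]
    - [0, 0.045, 0, -0.22, -0.35, -0.8, 0.9]

```text
time_s: 17.6
tcp_pos: [0.5348, -0.1135, 0.1298]
ee_rot: [[0.092, -0.995, 0.031], [-0.939, -0.097, -0.329], [0.33, 0.001, -0.944]]
wrist_force: [-0.7, -0.1, -2.7]
gripper_width: 0.272
gripper_force: 30.0
```

Emit:
arm_command:
  deltas:
    - [0, 0, 0, 0.5, 0, -0.05, 0.9]
    - [0, 0, 0, 1.5, 0, -0.1, 0.9]
    - [0, 0, 0, 2.5, 0, -0.1, 0.9]
    - [0, 0, 0, 4, 0, -0.1, 0.9]
    - [0, 0, 0, 5.5, 0, -0.2, 0.9]
    - [0, 0, 0, 7, 0, -0.3, 0.9]
    - [0, 0, 0, 8, 0, -0.4, 0.9]
    - [0, 0, 0, 8, 0, -0.5, 0.9]

```text
time_s: 18.27
tcp_pos: [0.5419, -0.1896, 0.1616]
ee_rot: [[0.087, -0.996, 0.031], [-0.94, -0.093, -0.327], [0.329, -0.001, -0.944]]
wrist_force: [-0.0, 0.2, -2.8]
gripper_width: 0.273
gripper_force: 30.0
```

Emit:
arm_command:
  deltas:
    - [0, 0, 0, 1, 0, -2, 0.9]
    - [0, 0, 0, 2, 0, -4, 0.9]
    - [0, 0, 0, 3, 0, -6, 0.9]
    - [0, 0, 0, 3, 0, -8, 0.9]
    - [0, 0, 0, 3, 0, -8, 0.9]
    - [0, 0, 0, 3, 0, -8, 0.9]

```text
time_s: 18.77
tcp_pos: [0.5422, -0.1893, 0.2466]
ee_rot: [[0.09, -0.995, 0.033], [-0.94, -0.096, -0.327], [0.328, -0.001, -0.945]]
wrist_force: [-0.6, 0.2, -2.6]
gripper_width: 0.272
gripper_force: 30.0
```

Run:
```python
from h import *
s=st(); print(s["joints"].round(0))
q=s["tcp_pos"]
chain([((.50,-.26,.25),down(-84.4)),((.45,-.262,.22),down(-134)),((.431,-.262,.16),down(-182.7)),((.431,-.262,.026),down(-182.7))])
a=[]
c=capture("scene"); x,y=232,215
cv2.imwrite("pics/t6.png",cv2.resize(c["pixels"][y-75:y+75,x-100:x+100],(800,600),interpolation=2))
```

```text
t 18.77 [ 0.5422 -0.1893  0.2466] F [-0.6  0.2 -2.6] M [ 0.84  0.06 -0.05] th 0.354 F_n -0.0 F_b 0.3
[  6.  14. -21.  23. -57. -13.]
delta [-0.001, -0.334, -0.002, 6.37, 4.88, 1.85]
delta [0.0, 0.0, 0.866, -0.29, 5.0, 3.0]
delta [0.0, 0.0, 0.85, 1.32, 1.37, 6.0]
delta [0.0, 0.0, 0.0, 0.0, 0.0, 13.4]
```

View pics/t6.png

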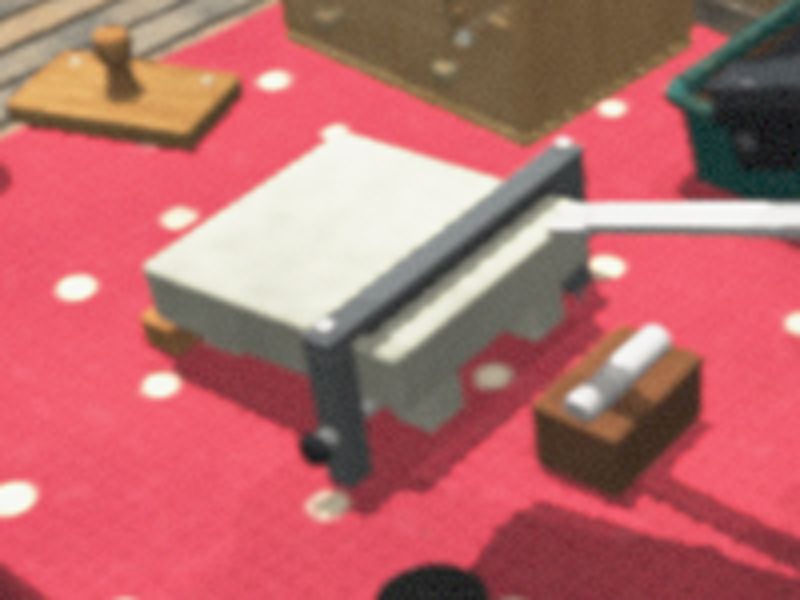

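The slab stays tilted on the bolts, front feet off the table (430,415), knob in at (320,445). Now the bar goes back to its clear place.

Emit:
arm_command:
  deltas:
    - [0, -0.05, 0, 0.9, 0.7, 0.1, 0.9]
    - [0, -0.1, 0, 1.8, 1.4, 0.4, 0.9]
    - [0, -0.15, 0, 2.7, 2.1, 0.7, 0.9]
    - [0, -0.2, 0, 3.6, 2.8, 1, 0.9]
    - [0, -0.25, 0, 4.6, 3.5, 1.3, 0.9]
    - [0, -0.3, 0, 5.5, 4.2, 1.6, 0.9]
    - [0, -0.334, 0, 6.4, 4.9, 1.85, 0.9]
    - [0, -0.334, 0, 6.4, 4.9, 1.85, 0.9]

```text
time_s: 19.48
tcp_pos: [0.4983, -0.2626, 0.2478]
ee_rot: [[0.092, -0.996, -0.004], [-0.996, -0.092, 0.001], [-0.001, 0.004, -1.0]]
wrist_force: [0.4, 1.2, -2.1]
gripper_width: 0.27
gripper_force: 30.0
```

Emit:
arm_command:
  deltas:
    - [0, 0, 0.1, 0, 0.6, 0.3, 0.9]
    - [0, 0, 0.2, 0, 1.2, 0.6, 0.9]
    - [0, 0, 0.32, 0, 1.8, 0.9, 0.9]
    - [0, 0, 0.44, -0.1, 2.5, 1.2, 0.9]
    - [0, 0, 0.56, -0.1, 3.2, 1.5, 0.9]
    - [0, 0, 0.68, -0.2, 4, 1.8, 0.9]
    - [0, 0, 0.8, -0.3, 5, 2, 0.9]
    - [0, 0, 0.87, -0.3, 5, 2, 0.9]

```text
time_s: 20.15
tcp_pos: [0.4467, -0.2614, 0.2273]
ee_rot: [[-0.703, -0.711, -0.007], [-0.711, 0.703, 0.0], [0.004, 0.005, -1.0]]
wrist_force: [-0.2, 0.0, -2.6]
gripper_width: 0.273
gripper_force: 30.0
```

Emit:
arm_command:
  deltas:
    - [0, 0, 0.1, 0.2, 0.2, 0.5, 0.9]
    - [0, 0, 0.22, 0.4, 0.4, 1, 0.9]
    - [0, 0, 0.34, 0.6, 0.6, 1.5, 0.9]
    - [0, 0, 0.46, 0.8, 0.8, 2, 0.9]
    - [0, 0, 0.58, 1, 1, 3, 0.9]
    - [0, 0, 0.7, 1.3, 1.4, 4, 0.9]
    - [0, 0, 0.8, 1.3, 1.4, 5, 0.9]
    - [0, 0, 0.85, 1.3, 1.4, 6, 0.9]

```text
time_s: 20.82
tcp_pos: [0.429, -0.2611, 0.1677]
ee_rot: [[-0.998, 0.057, -0.004], [0.057, 0.998, -0.001], [0.004, -0.001, -1.0]]
wrist_force: [0.1, 0.2, -1.5]
gripper_width: 0.271
gripper_force: 30.0
```

Emit:
arm_command:
  deltas:
    - [0, 0, 0, 0, 0, 0, 0.9]
    - [0, 0, 0, 0, 0, 0, 0.9]
    - [0, 0, 0, 0, 0, 0, 0.9]

```text
time_s: 21.07
tcp_pos: [0.4305, -0.2617, 0.1695]
ee_rot: [[-0.999, 0.051, -0.002], [0.051, 0.999, -0.001], [0.001, -0.001, -1.0]]
wrist_force: [0.8, 0.5, -2.5]
gripper_width: 0.274
gripper_force: 30.0
```

Run:
```python
from h import *
s=st(); print(s["ee_rot"].round(3).tolist())
chain([((.431,-.262,.03),down(-182.7))])
c=capture("scene")
hsv=cv2.cvtColor(c["pixels"],cv2.COLOR_BGR2HSV); m=((hsv[...,1]<70)&(hsv[...,2]>130)).astype(np.uint8)
tp=lambda d: s["tcp_pos"]+s["ee_rot"]@Ro.from_rotvec([0,d,0]).as_matrix()@[-.245,0,.0213]
for d in(-.05,0,.05,.1): print(d,proj(c,tp(d))[0].round(1))
u=proj(c,tp(.0))[0].astype(int); M=np.zeros_like(m); M[u[1]-40:u[1]+40,u[0]-60:u[0]+40]=m[u[1]-40:u[1]+40,u[0]-60:u[0]+40]
k=max(cv2.findContours(M,0,2)[0],key=cv2.contourArea)[:,0]; print(k[k[:,0].argmax()],k[k[:,1].argmin()],cv2.boundingRect(k))
```

```text
t 21.07 [ 0.4305 -0.2617  0.1695] F [ 0.8  0.5 -2.5] M [ 0.02 -0.03 -0.03] th 0.021 F_n 0.0 F_b 0.7
[[-0.999, 0.051, -0.002], [0.051, 0.999, -0.001], [0.001, -0.001, -1.0]]
delta [-0.001, -0.001, -0.004, -0.07, -0.01, 13.95]
-0.05 [434.4 206.6]
0 [433.2 211.7]
0.05 [431.9 216.7]
0.1 [430.4 221.8]
[438 217] [427 210] (405, 210, 34, 24)
```

Emit:
arm_command:
  deltas:
    - [0, 0, 0, 0, 0, 2.5, 0.9]
    - [0, 0, 0, 0, 0, 5, 0.9]
    - [0, 0, 0, 0, 0, 7.5, 0.9]
    - [0, 0, 0, 0, 0, 10, 0.9]
    - [0, 0, 0, 0, 0, 12, 0.9]
    - [0, 0, 0, 0, 0, 13.5, 0.9]
    - [0, 0, 0, 0, 0, 13.8, 0.9]
    - [0, 0, 0, 0, 0, 13.8, 0.9]

```text
time_s: 21.78
tcp_pos: [0.4303, -0.262, 0.0313]
ee_rot: [[-0.999, 0.053, -0.002], [0.053, 0.999, -0.001], [0.002, -0.001, -1.0]]
wrist_force: [0.0, -0.3, -1.5]
gripper_width: 0.272
gripper_force: 30.0
```

Emit:
arm_command:
  deltas:
    - [0, 0, 0, 0, 0, 0.1, 0.9]
    - [0, 0, 0, 0, 0, 0.3, 0.9]
    - [0, 0, 0, 0, 0, 0.5, 0.9]
    - [0, 0, 0, 0, 0, 0.5, 0.9]
    - [0, 0, 0, 0, 0, 0.5, 0.9]

```text
time_s: 22.2
tcp_pos: [0.4307, -0.2621, 0.0272]
ee_rot: [[-0.999, 0.053, 0.0], [0.053, 0.999, -0.001], [-0.001, -0.001, -1.0]]
wrist_force: [-0.1, -0.5, -2.3]
gripper_width: 0.272
gripper_force: 30.0
```

Lower a touch more, release and lift away.

Emit:
arm_command:
  deltas:
    - [0, 0, 0, 0, 0, 0.1, 0.9]
    - [0, 0, 0, 0, 0, 0.2, 0.9]
    - [0, 0, 0, 0, 0, 0.2, 0.9]
    - [0, 0, 0, 0, 0, 0.2, 0.5]
    - [0, 0, 0, 0, 0, 0.2, 0]
    - [0, 0, 0, 0, 0, 0.2, 0]
    - [0, 0, 0, 0, 0, 0.2, 0]
    - [0, 0, 0, 0, 0, 0.2, 0]

```text
time_s: 22.87
tcp_pos: [0.4306, -0.2621, 0.0248]
ee_rot: [[-0.999, 0.053, -0.0], [0.053, 0.999, -0.001], [0.0, -0.001, -1.0]]
wrist_force: [-0.2, -0.6, -0.2]
gripper_width: 0.462
gripper_force: 0.0
```

Emit:
arm_command:
  deltas:
    - [0, 0, 0, 0, 0, -1, 0]
    - [0, 0, 0, 0, 0, -3, 0]
    - [0, 0, 0, 0, 0, -6, 0]
    - [0, 0, 0, 0, 0, -9, 0]
    - [0, 0, 0, 0, 0, -12, 0]
    - [0, 0, 0, 0, 0, -15, 0]
    - [0, 0, 0, 0, 0, -15, 0]
    - [0, 0, 0, 0, 0, -15, 0]

```text
time_s: 23.53
tcp_pos: [0.4315, -0.2621, 0.1774]
ee_rot: [[-0.999, 0.053, 0.005], [0.053, 0.999, -0.002], [-0.005, -0.002, -1.0]]
wrist_force: [-0.3, -0.0, -1.3]
gripper_width: 0.499
gripper_force: 0.0
```

Run:
```python
from h import *
st(); c=capture("scene"); cv2.imwrite("pics/end.png",c["pixels"])
```

```text
t 23.53 [ 0.4315 -0.2621  0.1774] F [-0.3 -0.  -1.3] M [ 0.06 -0.11 -0.01] th 0.015 F_n 1.2 F_b -0.3
```

View pics/end.png

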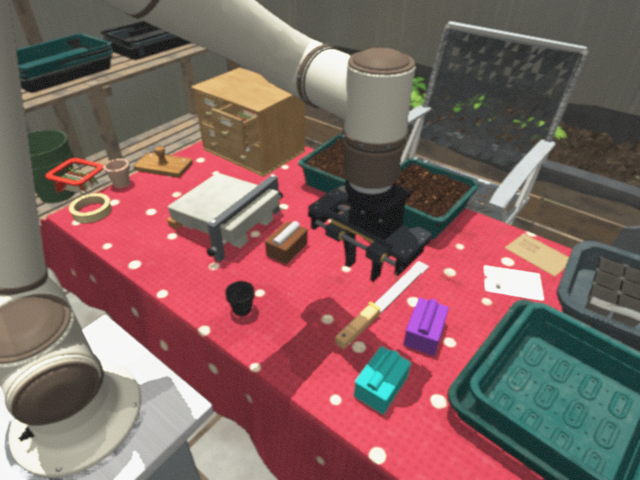

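The bar lies flat at (380,305), clear of everything, the slab is tilted on its bolts (225,205), and the gripper is free above. Handing in.

```bash
python3 -c "
from station import finish_job
print(finish_job())"
```

```text
the job is handed in; nothing more can be done
None
```

I handed the job in after about 24 s of robot time: in the camera views the slab rests tilted on its spring bolts (near bolt seen in, far one hidden) and the pry bar lies flat, clear of slab and fulcrum block; no verdict came back.

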